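Refit the speed controller's knob and hold it pressed in

TASK

Draw the pointer knob out of its wooden keeper through the open end, turn it to match the flat of the D-shaped spindle on the grey speed controller, and push it fully home onto the spindle. Then press knob and sprung spindle all the way in to the stop and finish while still holding the knob pressed in. Leave the tin, the jar and the wood offcut where they are.

Things in the scene. Friction and masses are not known exactly. Their poses are not given: they have to be found in the camera images.
- knob: loose black pointer knob, about 55 g, 44 mm tall, upright in the keeper's track. Origin: centre of its underside, on its axis; z up, x towards the pointer. Round skirt 48 mm across, z 0 to 5 mm; round hub 28 mm across up to z 20 mm; above it the grip, z 20 to 44 mm (see knob_pointer). Bore in the underside: see knob_bore
- knob_pointer (a point): top of the pointer tip of the knob's teardrop grip, 27 mm along x from the knob's axis, 44 mm above its underside; small bright dot on top. The grip is 14 mm thick across y with parallel sides from x -11 to +12 mm, tapers to this tip, and is blunt at x -15.5 mm. Pinch it across y from above, fingertips just above the hub
- knob_bore (a point): centre of the closed end of the knob's D-shaped bore, on its axis, 15 mm above its underside; axes as the knob's. The bore opens downward, is 15 mm deep and 15.8 mm in diameter; its flat is on the pointer side (+x), 4.4 mm from the axis. Knob fully on: this point meets shaft_tip
- shaft_tip (a point): free end of the controller's upright steel D-spindle, on its axis; moves and turns with it. 14 mm diameter, flat 3.5 mm from the axis on this point's +x side; the top 3 mm taper by about 2 mm all round. The knob fits with its pointer along this x, within about 8 degrees and 1.5 mm. At rest 25 mm above the controller's top, 80 mm above the work surface
- collar (a joint): rotation of the spindle in the controller, rad, counter-clockwise from above, 0 = flat towards the controller's +x; starts between -0.5 and 0.5. Held by friction of 0.12 N m, no spring; it may be turned. A dark nib, 7 x 4 mm, on the steel collar round the spindle's foot lies on the side of the flat
- spindle (a joint): how far the spindle is pressed straight down into the controller, m: 0 at rest, 0.008 at its stop. Spring: about 4 N to start it, 12 N at the stop; it comes up when let go. A knob that is fully on stays clear of the top plate even at the stop
- controller: speed controller fixed to the work surface: grey box 130 x 150 mm (x, y), 55 mm high, aluminium top plate with scale marks round the spindle, which stands in the middle of the top. Origin: centre of its underside; z up. It stands to the right of the keeper. Behind the work, all along, is the front of a tall cupboard at x 0.62
- keeper: wooden keeper fixed to the work surface: undercut track 110 mm long (x), 64 mm wide (y), 18 mm high. Origin: centre of its underside; z up. Floor 5 mm thick; channel 52 mm wide, z 5 to 13 mm; over it two lips, z 13 to 18 mm, leave a 34 mm slot for the knob's hub and hold its skirt down with 3 mm play
- keeper_mouth (a point): middle of the keeper's open end, at floor level: 55 mm from the keeper's origin along its -x (towards the robot), 5 mm above the work surface. The +x end is closed, so the knob can leave only along -x; its skirt is clear of the lips once its axis is 25 mm beyond this point
- wax_tin: bystander: round tin with green lid, 67 mm diameter, 27 mm tall, origin centre of underside
- stain_jar: bystander: small round jar with grey lid, 55 mm diameter, 34 mm tall, origin centre of underside
- offcut: bystander: dark brown wood offcut 35 x 63 x 23 mm, origin centre of underside
Not all that is in view belongs to the job. What is shaped like the knob but orange is not meant.

How it is judged (in metres and radians):
On the way, in this order (a step that is already met when the one before it is completed fails the run):
1. the knob has left the keeper through the open end (x of knob in the frame of keeper below -0.074 m), for 0.1 s.
2. the knob is fully home on the spindle (z of knob in the frame of shaft_tip below -0.013 m and horizontal distance between knob and shaft_tip below 0.004 m and angle between the x axis of knob and the x axis of shaft_tip, either way round below 0.3 rad), for 0.2 s.
At the end, for the whole second after the job is handed in: Knob home on the spindle (underside 13 mm or more below its end, axes within 4 mm, pointer along the flat within 0.3 rad); fingers still touch it with over 2 N and hold the spindle in by over 6 of its 8 mm; tin, jar and offcut within 20 mm of their starts (all of step 2 and value of joint spindle above 0.006 m and contact force between the fingers and knob above 2 N and distance of each of wax_tin, stain_jar, offcut from where it was at the start of the episode below 0.02 m); the arm keeps its last pose, push and grip.
It fails at once if tin, jar or offcut knocked away by more than 20 mm (distance of any of wax_tin, stain_jar, offcut from where it was at the start of the episode above 0.02 m).
It also fails if it takes over 54 s, if anything falls off the work surface, if the arm or the gripper's body presses on something with over 40 N, if the wrist force passes 120 N, or if a joint passes its speed limit or range.

ROBOT

A 6-joint arm with a two-finger parallel gripper is mounted at the origin on a cart in front of the work surface, level with it; the furniture and walls round the work are solid. World frame = base frame: x ahead of the robot, y to its left, z up, the work surface at z = 0. Lengths are in m, angles in degrees, forces in N, time in s.
With the tool pointing down it reaches from about 0.4 to 0.825 m from the base axis. Payload 7 kg.
Tool frame: the origin (TCP) lies at the very end of the fingers, on their centre line; the grasp point (between the pads) lies 19 mm behind it (r.grip_depth is the distance from the TCP to the grasp point, in m); z points along the fingers, y is the line along which they close (so a half turn about z gives the same grasp; the last joint's range is limited). The gripper opens to 88 mm and grips with 3 to 60 N. Pads are 19 mm wide; open, the fingers measure 130 mm over their backs; the gripper's body (78 mm by 193 mm) begins 47 mm behind the grasp point.
Start: joints at [-55.17, 20.546, 0.682, 0, -70.136, -16.507], TCP at [0.212, -0.641, 0.227] pointing down, gripper open.
Joint ranges: [-176.03, 176.03], [-82.01, 121.73], [-58.28, 71.71], [-173.87, 95.51], [-174.79, -0.11], [-173.66, 173.66]. Speed limits (degrees/s): [136.94, 136.94, 172.46, 180, 180, 180].

INTERFACE

Orientations are given as [roll, pitch, yaw] about the fixed x, y, z axes, in that order (R = Rz(yaw) Ry(pitch) Rx(roll)).
In Python, from plant import r gives the robot as it stands.
- The arm moves only by the tool play_rows, never from a script. Its argument "rows" is a list that holds one entry, the list of rows, each a list of 5 numbers: the closure, from 0 (fully open) to 1 (shut), then the shift along the tool's x, y, z each as a share of 0.5 m, from -1 to 1, then the turn about the tool's z as a share of 1.5 rad, from -1 to 1. A call has exactly 8 rows; each row is the pose to reach, as a shift and turn from the pose commanded when the call began, along the tool's axes at that moment; what a row does not reach only later rows make up. A row lasts 1/12 s, in which the tool goes at most 41.7 mm and 7.16 degrees, less where a joint would pass 70% of its speed; a pose out of reach is approached as far as the arm can. A call with a number of a shift or a turn outside -1 to 1 is refused whole. A call with a gripper value outside its range is refused whole. The fingers move at their own pace and stop on an object; "squeeze" is the grip in N (left out, the last holds). Time passes only in rows, so rows that repeat a pose let the fingers close, or fill a call up. It gives the time, the measured TCP pose, the force, the opening and the grip force at its end, in the units of the state.
- r.get_state(): the state, without advancing time (a new reading comes with each control period).
- r.capture(name): name is "scene" or "top"; returns the picture (420x560x3 uint8, red, green, blue); there is no depth.
- r.camera_info(name): a dict with "fovy" (degrees; the focal length in pixels is half the picture's height over the tangent of half this angle, whatever the lens; pixels are square), "cx", "cy" (the principal point, pixels), "k1" (the pictures are not rectified: a ray, as slopes to the right and down, at radius r is drawn at 1 + k1 r^2 times it, then the intrinsics apply), "pose" (4x4, takes a point from camera to world coordinates). Camera axes: x right, y down, z forward; pixel columns grow to the right and rows downward; lengths in m; the calibration is good to about 2 mm. A picture is of the moment at which its call begins. camera_info takes no time and is no camera call.
- r.close_job(): hands the job in; it is judged then, once.
The state is a dict: "time_s": time; "joints": joint angles; "qd": joint speeds; "joint_torque": joint torques, N m; "tcp_pos": TCP position; "eef_rot": TCP orientation; "contact_force": force on the tool from outside, world axes, zero at the start; "moment": the same for the moment, N m; "gripper_width": finger opening in m; "gripper_force": force on a finger pad.
Only numpy, scipy, OpenCV 4.12 (cv2) and the standard library are available. Lean on these libraries where they do the work, as an engineer would, in place of code of your own. Each camera call takes 0.05 s, during which the arm holds its last target. There are 200 camera calls.

## Working session

There is one attempt and no reset: what is moved stays moved. The work goes in short steps, Python scripts to look and compute and a tool call to move; the robot and the scene stay as the last step left them, time stands still between calls to the robot, and variables do not carry over. Pictures are saved under pics/ and viewed, at most 10 in all, crops included, and the job is handed in when it is done.

Besides the shell and the picture viewer there is one more tool, called as a command line: name --argument value ..., lists and objects as JSON in quotes. play_rows: Moves the arm, as the interface text tells. Its arguments: {"type":"object","properties":{"rows":{"type":"array","items":{"type":"array","items":{"type":"array","items":{"type":"number"}}}},"squeeze":{"type":"number"}},"required":["rows"]}

```bash
mkdir -p pics; ls; cat > h.py <<'E'
import numpy as np, cv2
from plant import r
def K(n):
    c=r.camera_info(n); f=210/np.tan(np.radians(c["fovy"])/2)
    return c,f,np.array(c["pose"])
def ray(n,u,v):
    c,f,T=K(n); d=np.array([(u-c["cx"])/f,(v-c["cy"])/f]); s=d.copy()
    for _ in range(30): s=d/(1+c["k1"]*(s@s))
    return T[:3,3], T[:3,:3]@np.array([s[0],s[1],1])
def onz(n,u,v,z):
    o,d=ray(n,u,v); return o+d*(z-o[2])/d[2]
def proj(n,p):
    c,f,T=K(n); q=T[:3,:3].T@(np.array(p)-T[:3,3]); s=q[:2]/q[2]; s=s*(1+c["k1"]*(s@s))
    return s*f+[c["cx"],c["cy"]]
def cap(n,name):
    im=r.capture(n); cv2.imwrite(f"pics/{name}.png",im[:,:,::-1]); return im
E
python3 - <<'E'
from h import *
for n in("scene","top"):
    cap(n,n+"0"); print(r.camera_info(n))
print(r.get_state())
E
```

```text
pics
{'fovy': 46.5343878022934, 'cx': 279.2610734980791, 'cy': 210.44364306702224, 'k1': -0.11237297069624053, 'pose': array([[-0.22318389, -0.48110976,  0.84777494, -0.48095535],
       [-0.97441966,  0.08658815, -0.20738566,  0.39692689],
       [ 0.026368  , -0.87237371, -0.48812789,  0.6406532 ],
       [ 0.        ,  0.        ,  0.        ,  1.        ]])}
{'fovy': 46.66001661557267, 'cx': 279.4072511597132, 'cy': 209.10084936637182, 'k1': -0.08213972713847169, 'pose': array([[ 0.01002803, -0.99874089,  0.04915353,  0.41507726],
       [-0.99968633, -0.00888511,  0.02341564,  0.1498986 ],
       [-0.02294942, -0.04937292, -0.99851672,  1.17217298],
       [ 0.        ,  0.        ,  0.        ,  1.        ]])}
{'time_s': 0.1, 'joints': array([-5.51717317e+01,  2.05861828e+01,  6.38966116e-01, -1.76887572e-02,
       -7.01372764e+01, -1.65077209e+01]), 'qd': array([-0.06854008, -0.08719391,  0.07766504,  0.08977832, -0.05736245,
        0.02461031]), 'joint_torque': array([-1.89163648e-04, -5.84160554e+01,  2.93754494e+01,  7.01556221e+00,
        1.01985218e-02, -5.14807482e-05]), 'tcp_pos': array([ 0.21201403, -0.64036723,  0.22572907]), 'eef_rot': array([ 1.79914264e+02, -8.06627109e-03, -1.61685469e+02]), 'contact_force': array([-0.79066489,  0.09768737, -0.45365445]), 'moment': array([-0.03543258,  0.01262338, -0.02647287]), 'gripper_force': 0.0, 'gripper_width': 0.0876182328954966}
```

View pics/scene0.png

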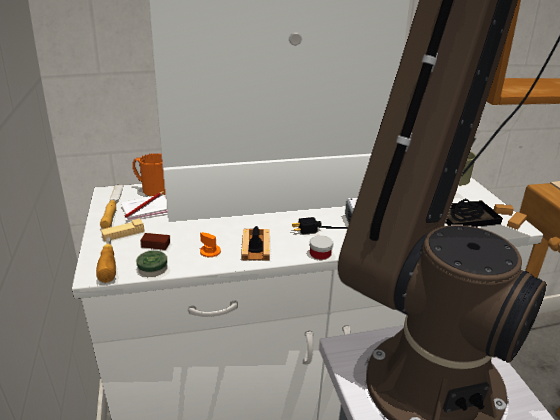

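View pics/top0.png

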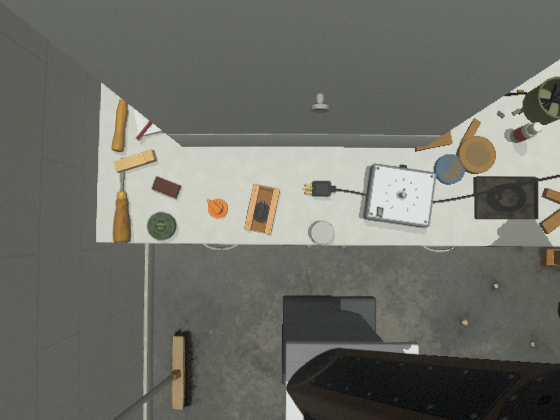

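The scene view shows the black knob in the keeper at (256,240) and the orange look-alike at (209,244). The top view shows the keeper and black knob at (261,211), orange knob at (217,208), black plug at (320,187), jar at (321,232), tin at (161,226), offcut at (166,187), and the controller spindle at (401,195).

Candidates for the knob are black at (261,211), orange at (217,208) and the plug at (320,187). I choose (261,211), since it is black and sits in the wooden track. I'll check it in a close crop.

```bash
python3 - <<'E'
import cv2,numpy as np
t=cv2.imread("pics/top0.png")
a=cv2.resize(t[180:240,235:295],(400,400),interpolation=cv2.INTER_CUBIC)
b=cv2.resize(t[170:220,376:426],(400,400),interpolation=cv2.INTER_CUBIC)
a=cv2.convertScaleAbs(a,alpha=1.8)
cv2.imwrite("pics/crop1.png",np.hstack([a,b]))
E
```

```text
(no output)
```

View pics/crop1.png

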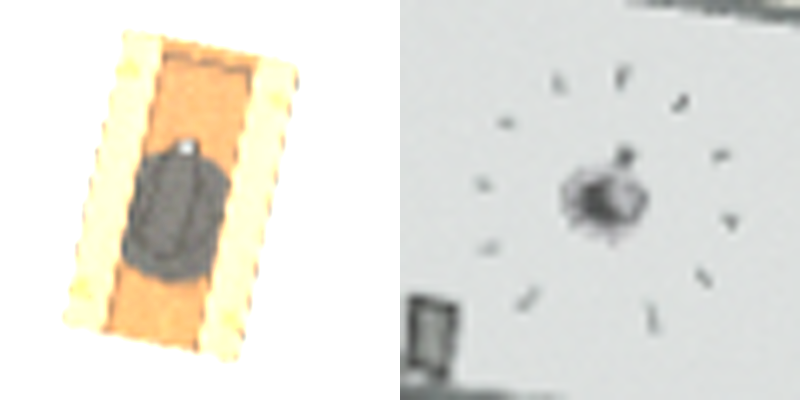

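The crop confirms it: the left half shows the black knob in the wooden track, with its bright pointer dot near top-view pixel (263.2,202). The pointer aims at the closed end. The right half shows the spindle and collar around (401.5,195), with the nib at about (404,189.4).

```bash
cat > m.py <<'E'
from h import *
t=cv2.imread("pics/top0.png"); hsv=cv2.cvtColor(t,cv2.COLOR_BGR2HSV)
# keeper
m=np.zeros(t.shape[:2],np.uint8); R=(slice(180,240),slice(238,290))
H=hsv[R]; m[R]=((H[...,1]>60)&(H[...,2]>60)|(H[...,2]<90)).astype(np.uint8)*255
c=max(cv2.findContours(m,0,2)[0],key=cv2.contourArea); bx=cv2.boxPoints(cv2.minAreaRect(c))
P=np.array([onz("top",u,v,.018) for u,v in bx]); print("keeper",P.mean(0),[np.linalg.norm(P[i]-P[i-1]).round(4) for i in range(4)])
e=[P[i]-P[i-1] for i in range(4)]; l=max(e,key=np.linalg.norm); l*=np.sign(l[0]); print("yaw",np.degrees(np.arctan2(l[1],l[0])))
# knob dark
d=np.zeros_like(m); d[R]=(H[...,2]<75).astype(np.uint8)*255
d=cv2.morphologyEx(d,cv2.MORPH_OPEN,np.ones((3,3)))
c=max(cv2.findContours(d,0,2)[0],key=cv2.contourArea); print("dark",cv2.boundingRect(c),cv2.minEnclosingCircle(c))
(u,v),_=cv2.minEnclosingCircle(c); print("skirt~",onz("top",u,v,.01))
g=t[198:206,258:270].max(2).astype(float); g[g<110]=0
g=np.where(hsv[198:206,258:270,1]<60,g,0); ys,xs=np.mgrid[198:206,258:270]; print("dot px",(g*xs).sum()/g.sum(),(g*ys).sum()/g.sum())
print("dot",onz("top",(g*xs).sum()/g.sum(),(g*ys).sum()/g.sum(),.049))
# controller
g=cv2.cvtColor(t,cv2.COLOR_BGR2GRAY)
print(g[180:212,390:414])
for n,z,(u,v) in(("nib",.058,(403.6,188.9)),("collar",.057,(401,194.7))): print(n,onz("top",u,v,z))
for z in(.055,): print([onz("top",u,v,z)[:2].round(3) for u,v in((369,164),(437,170),(431,227),(363,221))])
print("px/m",np.linalg.norm(proj("top",[.5,-.1,.055])-proj("top",[.5,0,.055]))*10)
E
python3 m.py
```

```text
keeper [0.47264978 0.21922287 0.018     ] [np.float64(0.0641), np.float64(0.1096), np.float64(0.0643), np.float64(0.1094)]
yaw -11.356900282204728
dark (258, 215, 7, 6) ((261.0, 217.5), 3.9052248001098633)
skirt~ [0.45179169 0.22096729 0.01      ]
dot px 262.49588477366257 201.5102880658436
dot [0.48760453 0.21555655 0.049     ]
[[222 223 220 221 224 174 196 223 222 222 223 222 221 160 212 222 223 222
  224 222 223 222 224 222]
 [224 223 223 221 222 195 197 218 223 223 223 223 222 205 219 223 221 223
  223 223 223 209 222 222]
 [221 222 223 223 222 223 224 222 222 222 221 223 222 223 222 222 222 223
  223 222 209 137 221 222]
 [223 224 223 224 223 222 222 222 221 223 223 223 223 224 223 223 222 223
  224 223 159 178 222 223]
 [217 224 222 222 222 224 223 223 223 223 222 225 223 223 222 222 223 223
  222 224 223 222 222 222]
 [205 221 222 223 223 224 222 223 222 222 222 223 221 224 223 223 222 224
  223 223 224 222 223 223]
 [217 222 223 222 221 224 223 223 223 222 222 222 222 222 223 223 223 221
  223 222 222 223 222 223]
 [222 224 221 222 222 222 223 223 223 223 223 224 223 216 216 
[... 1972 characters left out ...]
213 224 223 221 223 223 224 221 223 223 222 221 223 215 215
  222 222 222 224 224 223]
 [200 176 207 223 222 223 223 222 222 223 222 222 223 222 222 223 212 189
  218 222 222 223 223 222]
 [222 223 221 223 223 222 223 223 223 223 223 223 224 223 222 222 222 175
  216 222 223 222 222 223]
 [222 223 223 223 222 223 222 222 222 222 221 223 221 222 224 222 222 171
  205 221 223 224 224 222]
 [222 221 223 222 223 223 223 222 223 223 222 223 223 222 224 224 222 192
  205 221 223 222 222 223]]
nib [ 0.51888894 -0.10867179  0.058     ]
collar [ 0.50555955 -0.10284904  0.057     ]
[array([ 0.576, -0.03 ]), array([ 0.564, -0.187]), array([ 0.432, -0.172]), array([ 0.444, -0.016])]
px/m 434.09835757801
```

```bash
python3 - <<'E'
from h import *
t=cv2.imread("pics/top0.png"); g=cv2.cvtColor(t,cv2.COLOR_BGR2GRAY)
for th in(190,205,212):
    m=(g>th).astype(np.uint8); m[:, :355]=0
    n,L=cv2.connectedComponents(m,connectivity=4); c=max(cv2.findContours((L==L[205,385]).astype(np.uint8),0,1)[0],key=cv2.contourArea)
    h=cv2.convexHull(c); bx=cv2.boxPoints(cv2.minAreaRect(h))
    P=np.array([onz("top",u,v,.055) for u,v in bx]); e=[P[i]-P[i-1] for i in range(4)]
    print(th,bx.round(1).tolist(),P.mean(0),[np.linalg.norm(x).round(4) for x in e],[np.degrees(np.arctan2(x[1],x[0])).round(1) for x in e])
for p in ([.505,-.102,.055],[.505,-.102,.08]): print(proj("top",p))
print("tip",onz("top",404.2,194.2,.08))
E
```

```text
190 [[368.6000061035156, 215.89999389648438], [375.79998779296875, 165.6999969482422], [434.29998779296875, 174.0], [427.1000061035156, 224.3000030517578]] [ 0.50524671 -0.10452021  0.055     ] [np.float64(0.1361), np.float64(0.1173), np.float64(0.1369), np.float64(0.1175)] [np.float64(82.4), np.float64(-8.1), np.float64(-97.6), np.float64(171.5)]
205 [[368.6000061035156, 214.89999389648438], [376.0, 165.60000610351562], [434.20001220703125, 174.39999389648438], [426.79998779296875, 223.6999969482422]] [ 0.50600112 -0.10445123  0.055     ] [np.float64(0.1357), np.float64(0.1152), np.float64(0.1365), np.float64(0.1153)] [np.float64(82.0), np.float64(-8.5), np.float64(-98.0), np.float64(171.1)]
212 [[368.70001220703125, 214.89999389648438], [376.0, 165.8000030517578], [433.79998779296875, 174.39999389648438], [426.5, 223.39999389648438]] [ 0.50607554 -0.10403462  0.055     ] [np.float64(0.1345), np.float64(0.1146), np.float64(0.1353), np.float64(0.1148)] [np.float64(82.1), np.float64(-8.4), np.float64(-97.8), np.float64(171.2)]
[400.43760359 195.0076146 ]
[402.92870068 194.13897574]
tip [ 0.50488967 -0.10487365  0.08      ]
```

```bash
cat >> h.py <<'E'
def sh(p,yaw=None):
    s=r.get_state(); a=np.radians(s["eef_rot"]); 
    from scipy.spatial.transform import Rotation as Ro
    M=Ro.from_euler("xyz",s["eef_rot"],degrees=True).as_matrix()
    d=M.T@(np.array(p)-s["tcp_pos"])/.5
    t=0 if yaw is None else -((yaw-s["eef_rot"][2]+180)%360-180)*np.pi/180/1.5
    print("t",round(s["time_s"],2),"tcp",s["tcp_pos"].round(4),"rot",s["eef_rot"].round(2),"F",s["contact_force"].round(1),"w",round(s["gripper_width"],4),"gf",round(s["gripper_force"],1),"q",s["joints"].round(1)); print("shares",d.round(4),"turn",round(t,4))
E
python3 -c "
from h import *
sh([.38,-.35,.24],168.6)"
```

```text
t 0.1 tcp [ 0.212  -0.6404  0.2257] rot [ 1.7991e+02 -1.0000e-02 -1.6169e+02] F [-0.8  0.1 -0.5] w 0.0876 gf 0.0 q [-55.2  20.6   0.6  -0.  -70.1 -16.5]
shares [-0.5014  0.4458 -0.0279] turn 0.3457
```

play_rows --rows '[[[0.5, -0.03, 0.03, 0, 0.02], [0.5, -0.09, 0.08, -0.01, 0.06], [0.5, -0.15, 0.135, -0.01, 0.1], [0.5, -0.21, 0.19, -0.015, 0.15], [0.5, -0.27, 0.24, -0.02, 0.2], [0.5, -0.33, 0.295, -0.02, 0.24], [0.5, -0.39, 0.35, -0.025, 0.29], [0.5, -0.44, 0.4, -0.028, 0.33]]]'

```text
time_s: 0.77
tcp_pos: [0.3588, -0.3796, 0.2405]
eef_rot: [180.0, -0.0, 169.8]
contact_force: [1.1, -0.1, -0.0]
gripper_width: 0.0448
gripper_force: 0.0
```

```bash
python3 -c "
from h import *
sh([.49,-.07,.2],168.6)"
```

```text
t 0.77 tcp [ 0.3588 -0.3796  0.2405] rot [ 1.7998e+02 -1.0000e-02  1.6976e+02] F [ 1.1 -0.1 -0. ] w 0.0448 gf 0.0 q [-25.1   5.6 -17.2  -0.  -67.3 -75.2]
shares [-0.1481  0.656   0.0811] turn 0.0135
```

play_rows --rows '[[[0.5, -0.018, 0.08, 0.01, 0.002], [0.5, -0.036, 0.16, 0.02, 0.004], [0.5, -0.054, 0.24, 0.03, 0.006], [0.5, -0.072, 0.32, 0.04, 0.008], [0.5, -0.09, 0.4, 0.05, 0.01], [0.5, -0.11, 0.48, 0.06, 0.013], [0.5, -0.13, 0.56, 0.07, 0.0135], [0.5, -0.148, 0.64, 0.08, 0.0135]]]'

```text
time_s: 1.43
tcp_pos: [0.487, -0.0774, 0.2004]
eef_rot: [180.0, 0.0, 168.8]
contact_force: [1.6, -1.3, -0.3]
gripper_width: 0.044
gripper_force: 0.0
```

```bash
python3 -c "
from h import *
sh([.461,.221,.12],168.6)"
```

```text
t 1.43 tcp [ 0.487  -0.0774  0.2004] rot [1.7999e+02 1.0000e-02 1.6881e+02] F [ 1.6 -1.3 -0.3] w 0.044 gf 0.0 q [  13.9    4.4  -23.9   -0.   -61.6 -115. ]
shares [0.1669 0.5754 0.1609] turn 0.0025
```

play_rows --rows '[[[0.5, 0.02, 0.07, 0.02, 0.0], [0.5, 0.04, 0.145, 0.04, 0.0], [0.5, 0.06, 0.22, 0.06, 0.001], [0.5, 0.085, 0.295, 0.08, 0.002], [0.5, 0.11, 0.37, 0.1, 0.0025], [0.5, 0.13, 0.445, 0.12, 0.0025], [0.5, 0.15, 0.515, 0.14, 0.0025], [0.5, 0.165, 0.568, 0.158, 0.0025]]]'

```text
time_s: 2.1
tcp_pos: [0.4604, 0.2177, 0.1209]
eef_rot: [180.0, 0.0, 168.7]
contact_force: [0.9, -0.5, 0.1]
gripper_width: 0.0437
gripper_force: 0.0
```

```bash
python3 -c "
from h import *
im=cap('scene','s1')
sh([.461,.221,.0275],168.6)
im=im[:,:,::-1]; print(proj('scene',[.505,-.104,.08]),proj('scene',[.461,.221,.04]))
a=cv2.resize(im[200:280,220:320],(500,400),interpolation=2)
u,v=proj('scene',[.505,-.104,.07]).astype(int); u=min(u,534)
b=cv2.resize(im[v-30:v+34,u-24:u+24],(300,400),interpolation=2)
cv2.imwrite('pics/c2.png',np.hstack([a,b])); print(u-24,v-30)"
```

```text
t 2.15 tcp [0.4604 0.2204 0.1194] rot [-1.7998e+02 -3.0000e-02  1.6871e+02] F [ 1.7  5.1 -1.1] w 0.044 gf 0.0 q [  47.6   10.9  -28.2   -0.   -51.  -148.9]
shares [-0.001   0.0016  0.1838] turn 0.0013
[380.69697932 198.97846985] [255.62145162 234.48834673]
356 172
```

View pics/c2.png

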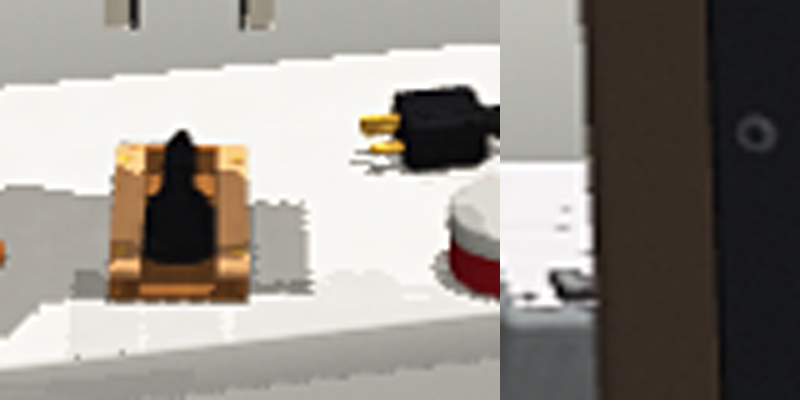

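The knob stands in the keeper with its pointer tip at scene pixel (256,226). The open fingers are above it, and the arm hides the spindle from this view. I'll go down and pinch.

play_rows --rows '[[[0.5, -0.001, 0.0, 0.02, 0], [0.5, -0.001, 0.0, 0.05, 0], [0.5, -0.001, 0.0, 0.085, 0], [0.5, -0.001, 0.0, 0.12, 0], [0.5, -0.001, 0.0, 0.15, 0], [0.5, -0.001, 0.0, 0.17, 0], [0.5, -0.001, 0.0, 0.182, 0], [0.5, -0.001, 0.0, 0.184, 0]]]'

```text
time_s: 2.82
tcp_pos: [0.4611, 0.214, 0.0284]
eef_rot: [-179.9, -0.1, 168.5]
contact_force: [0.2, 0.4, -0.1]
gripper_width: 0.0435
gripper_force: 0.0
```

```bash
python3 -c "
from h import *
sh([.461,.221,.0275],168.6); print(proj('scene',[.4876,.2155,.049]))"
```

```text
t 2.82 tcp [0.4611 0.214  0.0284] rot [-1.7990e+02 -7.0000e-02  1.6855e+02] F [ 0.2  0.4 -0.1] w 0.0435 gf 0.0 q [  47.1   17.9  -33.9   -0.   -38.3 -148.5]
shares [0.0029 0.0136 0.0019] turn -0.0006
[255.8702045 225.100754 ]
```

play_rows --rows '[[[0.5, 0.001, 0.004, 0.001, 0], [0.5, 0.002, 0.008, 0.0015, 0], [0.5, 0.003, 0.012, 0.002, 0], [0.5, 0.003, 0.0136, 0.002, 0], [0.5, 0.003, 0.0136, 0.002, 0], [0.5, 0.003, 0.0136, 0.002, 0], [0.5, 0.003, 0.0136, 0.002, 0], [0.5, 0.003, 0.0136, 0.002, 0]]]'

```text
time_s: 3.48
tcp_pos: [0.4614, 0.2219, 0.0287]
eef_rot: [180.0, 0.0, 168.6]
contact_force: [-0.7, -1.0, -1.0]
gripper_width: 0.0441
gripper_force: 0.0
```

```bash
python3 -c "
from h import *
sh([.461,.221,.0275],168.6)"
```

```text
t 3.48 tcp [0.4614 0.2219 0.0287] rot [179.99   0.   168.59] F [-0.7 -1.  -1. ] w 0.0441 gf 0.0 q [  47.7   18.1  -33.6    0.   -38.3 -149.1]
shares [ 0.0004 -0.002   0.0024] turn -0.0001
```

play_rows --rows '[[[0.5, 0, -0.002, 0.0024, 0], [0.6, 0, -0.002, 0.0024, 0], [0.8, 0, -0.002, 0.0024, 0], [1, 0, -0.002, 0.0024, 0], [1, 0, -0.002, 0.0024, 0], [1, 0, -0.002, 0.0024, 0], [1, 0, -0.002, 0.0024, 0], [1, 0, -0.002, 0.0024, 0]]]' --squeeze 35

```text
time_s: 4.15
tcp_pos: [0.4612, 0.221, 0.0274]
eef_rot: [180.0, 0.0, 168.6]
contact_force: [0.1, 0.9, -0.9]
gripper_width: 0.014
gripper_force: 35.0
```

```bash
python3 -c "
from h import *
sh([.385,.2365,.0275],168.6)"
```

```text
t 4.15 tcp [0.4612 0.221  0.0274] rot [180.     0.   168.59] F [ 0.1  0.9 -0.9] w 0.014 gf 35.0 q [  47.6   18.2  -33.7   -0.   -38.1 -149. ]
shares [ 0.1556  0.0002 -0.0003] turn -0.0001
```

play_rows --rows '[[[1, 0, 0, -0.002, 0], [1, 0.005, 0, -0.003, 0], [1, 0.012, 0, -0.003, 0], [1, 0.022, 0, -0.003, 0], [1, 0.034, 0, -0.003, 0], [1, 0.046, 0, -0.003, 0], [1, 0.056, 0, -0.003, 0], [1, 0.066, 0, -0.003, 0]]]'

```text
time_s: 4.82
tcp_pos: [0.4281, 0.2276, 0.0289]
eef_rot: [180.0, 0.0, 168.6]
contact_force: [1.0, -0.5, -1.0]
gripper_width: 0.0137
gripper_force: 35.0
```

play_rows --rows '[[[1, 0.01, 0, 0, 0], [1, 0.024, 0, 0, 0], [1, 0.038, 0, 0, 0], [1, 0.054, 0, 0, 0], [1, 0.07, 0, 0, 0], [1, 0.085, 0, 0, 0], [1, 0.095, 0, 0, 0], [1, 0.1, 0, 0, 0]]]'

```text
time_s: 5.48
tcp_pos: [0.379, 0.2375, 0.029]
eef_rot: [180.0, 0.0, 168.6]
contact_force: [-1.1, 0.3, -0.8]
gripper_width: 0.0136
gripper_force: 35.0
```

```bash
python3 -c "
from h import *
cap('scene','s2'); cap('top','t2')
sh([.385,.2365,.15],168.6)"
```

```text
t 5.58 tcp [0.3795 0.2376 0.029 ] rot [179.99   0.   168.63] F [-0.3  0.1 -0.1] w 0.014 gf 35.0 q [  57.4   13.   -41.5    0.   -35.4 -158.8]
shares [-1.13e-02  1.00e-04 -2.42e-01] turn 0.0004
```

play_rows --rows '[[[1, 0, 0, -0.03, 0], [1, 0, 0, -0.08, 0], [1, 0, 0, -0.13, 0], [1, -0.01, 0, -0.18, 0], [1, -0.03, 0, -0.22, 0], [1, -0.05, 0, -0.25, 0], [1, -0.07, 0, -0.265, 0], [1, -0.08, 0, -0.27, 0]]]'

```text
time_s: 6.25
tcp_pos: [0.4207, 0.23, 0.1656]
eef_rot: [179.9, 0.1, 168.6]
contact_force: [-0.5, 0.2, -1.2]
gripper_width: 0.0138
gripper_force: 35.0
```

```bash
python3 -c "
from h import *
a=cap('scene','s3'); b=cap('top','t3')
p=r.get_state()['tcp_pos']; q=p-[0,0,.02]; 
sh([.5,-.05,.165],162)
u,v=proj('scene',q).astype(int); x,y=proj('top',q).astype(int); print(u,v,x,y)
A=cv2.resize(a[v-40:v+40,u-40:u+40,::-1],(400,400),interpolation=2); B=cv2.resize(b[y-40:y+40,x-40:x+40,::-1],(400,400),interpolation=2)
cv2.imwrite('pics/c3.png',cv2.convertScaleAbs(np.hstack([A,B]),alpha=1.6))"
```

```text
t 6.35 tcp [0.4197 0.2294 0.1638] rot [1.7998e+02 1.0000e-02 1.6851e+02] F [-0.9 -0.4 -1.1] w 0.0138 gf 35.0 q [  52.3    4.9  -28.6   -0.   -56.4 -153.8]
shares [-0.2687 -0.5155 -0.0025] turn 0.0757
255 203 253 230
```

View pics/c3.png

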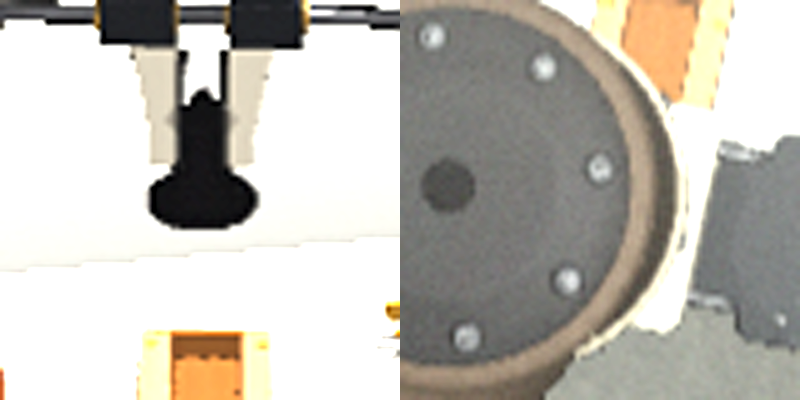

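The crop shows the knob upright between the fingertips. Its skirt spans scene pixels u 244.6–266.6, and its underside is level. The top view is covered by the wrist. I'll measure the knob's place in the hand from the first top picture (skirt edges along the track) and from this scene view.

```bash
python3 - <<'E'
from h import *
from scipy.ndimage import map_coordinates as mc
t=cv2.imread("pics/top0.png").astype(float); yaw=np.radians(-11.4); ex=np.array([np.cos(yaw),np.sin(yaw)]); ey=np.array([-ex[1],ex[0]])
c0=np.array([.4612,.221]); s=np.arange(-.045,.0451,.0005)
for off in(-.014,-.012,-.010,.010,.012,.014):
    px=np.array([proj("top",[*(c0+ex*a+ey*off),.010]) for a in s])
    val=mc(t[...,2],[px[:,1],px[:,0]],order=1)
    lo,hi=val[80:100].min(),np.median(np.r_[val[:20],val[-15:]]); d=val<(lo+hi)/2
    i=90
    while i>0 and d[i]:i-=1
    j=90
    while j<len(s)-1 and d[j]:j+=1
    print(off,"edges",s[i].round(4),s[j].round(4),"mid",((s[i]+s[j])/2).round(4),"half",((s[j]-s[i])/2).round(4),"exp",np.sqrt(.024**2-off**2).round(4),lo,hi)
# scene s3: skirt outline
g=cv2.imread("pics/s3.png").max(2)
m=(g<70).astype(np.uint8); n,L,st,_=cv2.connectedComponentsWithStats(m); 
reg=m[205:214+40,235:280]
for v in range(234-20,252-28+4):
    xs=np.where(g[v,230:285]<90)[0]
    if len(xs): print(v,xs.min()+230,xs.max()+230)
p=np.array([.4197,.2294,.1413]); yaw=np.radians(-11.4)
for dx in(-.004,0,.004):
    c=p+dx*np.array([np.cos(yaw),np.sin(yaw),0]); a=np.linspace(0,2*np.pi,73)
    q=np.array([proj("scene",c+[.024*np.cos(k),.024*np.sin(k),0]) for k in a]); q2=np.array([proj("scene",c+[.024*np.cos(k),.024*np.sin(k),.005]) for k in a]);Q=np.vstack([q,q2])
    print(dx,"u",Q[:,0].min(),Q[:,0].max(),"vbot",Q[:,1].max())
E
```

```text
-0.014 edges -0.016 0.0215 mid 0.0028 half 0.0188 exp 0.0195 80.99375009848248 153.07721785939614
-0.012 edges -0.0165 0.0235 mid 0.0035 half 0.02 exp 0.0208 71.18091611912433 155.0931824844581
-0.01 edges -0.018 0.025 mid 0.0035 half 0.0215 exp 0.0218 68.56505316127945 154.89967040299678
0.01 edges -0.019 0.0265 mid 0.0038 half 0.0228 exp 0.0218 69.43298541292977 159.84374894572534
0.012 edges -0.018 0.025 mid 0.0035 half 0.0215 exp 0.0208 63.32808545545492 158.7354338922642
0.014 edges -0.0175 0.024 mid 0.0033 half 0.0208 exp 0.0195 65.17203263953031 157.15654209146942
-0.004 u 244.04339094459692 266.6748555328321 vbot 211.15837148918055
0 u 244.11261948810025 266.6679842858633 vbot 210.22119018935368
0.004 u 244.18141035417665 266.6611684178471 vbot 209.2903890491609
```

```bash
python3 - <<'E'
from h import *
g=cv2.imread("pics/s3.png").max(2).astype(float)
for u in range(252,260): 
    col=g[200:216,u]; i=np.where(col>120)[0][0]; print(u,200+i-1+(120-col[i-1])/(col[i]-col[i-1]),end=" | ")
print()
for v in range(198,207):
    row=g[v,235:276]; d=np.where(row<120)[0]; i,j=d[0],d[-1]
    print(v,235+i-1+(row[i-1]-120)/(row[i-1]-row[i]),235+j+(120-row[j])/(row[j+1]-row[j]))
print(r.get_state()["tcp_pos"])
E
```

```text
252 208.63513513513513 | 253 208.6283783783784 | 254 208.6326530612245 | 255 208.6326530612245 | 256 208.6326530612245 | 257 208.63087248322148 | 258 208.63698630136986 | 259 208.64429530201343 | 
198 247.0252100840336 263.2631578947368
199 245.23076923076923 264.4660194174757
200 244.2207792207792 265.46078431372547
201 244.0327868852459 266.32
202 244.04098360655738 266.4752475247525
203 244.01694915254237 266.4591836734694
204 244.0327868852459 266.2647058823529
205 244.25 265.4375
206 245.268115942029 264.65060240963857
[0.41966603 0.22935516 0.16384703]
```

View pics/s3.png

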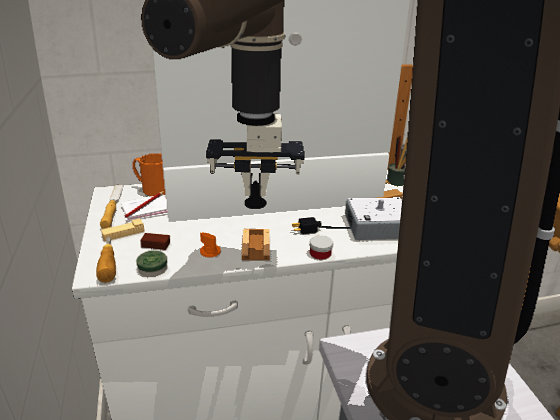

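The scene view now shows the spindle clearly at about (380,204) on the controller, and the knob hanging freely. I'll crop the spindle to triangulate it and read the nib.

```bash
python3 - <<'E'
from h import *
t=cv2.imread("pics/s3.png")
cv2.imwrite("pics/c4.png",cv2.resize(t[190:226,356:404],(768,576),interpolation=cv2.INTER_CUBIC))
g=t.max(2); print(g[196:216,372:392])
print(proj("scene",[.505,-.1045,.08]),proj("scene",[.505,-.1045,.055]))
E
```

```text
[[160 161 161 161 161 161 161 161 160 161 162 178 194 199 201 204 209 184
  181 156]
 [153 153 153 141 162 180 183 184 193 196 195 188 176 173 152 125 116 113
  112 108]
 [248 248 248 248 249 250 253 255 255 255 255 255 255 255 255 255 255 255
  255 255]
 [243 242 242 243 243 244 247 227 214 221 215 241 243 241 241 241 241 242
  242 242]
 [239 239 240 241 242 246 189 109 136 184 181 190 240 242 241 241 241 241
  241 241]
 [241 240 242 186 154 238 160  82 110 130 123 139 241 244 242 242 242 242
  242 242]
 [242 242 243 245 231 246 167  81  93  96 100 101 239 244 242 242 242 242
  243 242]
 [240 239 239 241 243 232 134  83  96  97  88 166 241 242 240 240 240 241
  242 241]
 [238 238 238 238 242 230 134  85  98  99  90 208 241 240 239 239 240 215
  154 237]
 [239 239 239 241 245 205 108  91  98 101  93 204 242 242 241 241 242 209
  241 242]
 [240 241 242 245 241 160  79  87  96 100  96 203 242 242 241 241 242 242
  242 242]
 [238 238 241 219 144  89  74  90  97  99  98 203 241 241 239 239 239 239
  239 239]
 [236 237 240 169  97 104  84  91  96  99 112 160 201 238 240 239 239 240
  240 241]
 [240 241 242 248 174 160 138 166 150 136 168 155 202 240 241 241 241 241
  240 241]
 [239 239 239 242 244 234 209 155 134 128 159 157 212 238 239 239 239 239
  239 239]
 [238 238 238 238 239 240 242 244 246 246 245 243 241 239 238 237 238 239
  239 239]
 [238 238 238 238 238 239 239 239 239 239 240 240 239 239 239 239 240 239
  240 240]
 [239 239 240 241 240 240 240 239 239 239 239 239 239 239 239 239 241 216
  239 241]
 [238 238 239 240 170 221 239 238 238 238 238 237 237 239 239 239 240 208
  173 206]
 [237 237 239 171 171 231 237 237 237 237 237 237 236 238 238 238 238 239
  240 214]]
[380.88155922 198.96232213] [379.62680351 207.72267071]
```

View pics/c4.png

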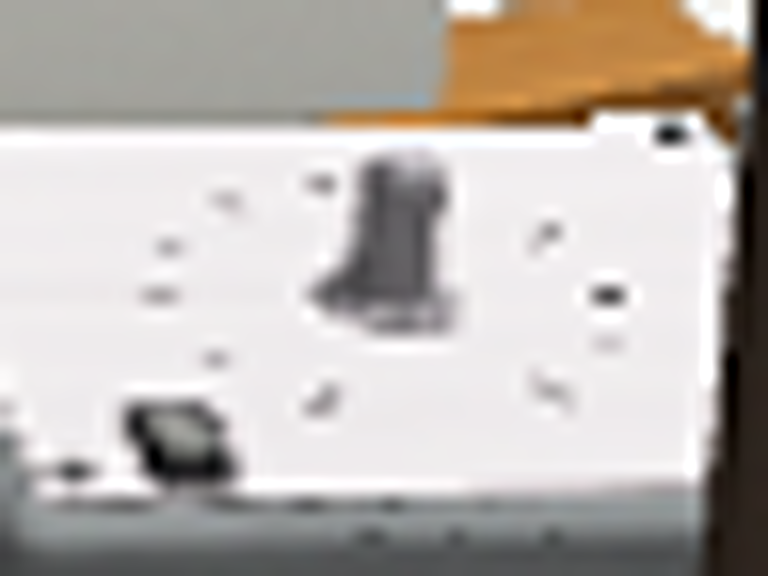

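```bash
python3 - <<'E'
from h import *
print("blob on plate",onz("scene",375.7,207.6,.057), "-> top px",proj("top",onz("scene",375.7,207.6,.057)))
print("nib top->scene",proj("scene",onz("top",403.7,188.9,.058)),proj("scene",onz("top",403.7,188.9,.056)))
# calibrate plate marks: same scale mark in both views is at z .055
for n,p in(("nibtop",(403.7,188.9)),("collar",(401,194.9))): print(n,[onz("top",*p,z).round(4).tolist() for z in(.055,.06)])
# triangulate spindle tip centre: top (u,v), scene
for pt,ps in(((404.0,194.2),(380.6,200.0)),((403.2,194.5),(380.6,199.5))):
    o1,d1=ray("top",*pt);o2,d2=ray("scene",*ps)
    A=np.c_[d1,-d2]; s=np.linalg.lstsq(A,o2-o1,rcond=None)[0]; print((o1+d1*s[0]).round(4),(o2+d2*s[1]).round(4))
# axis line check: u at several heights for base positions
for y in(-.104,-.102,-.100): print(y,[proj("scene",[.505,y,z]).round(2).tolist() for z in(.056,.068,.08)],[proj("top",[.505,y,z]).round(2).tolist() for z in(.056,.068,.08)])
E
```

```text
blob on plate [ 0.50400956 -0.09311299  0.057     ] -> top px [396.78076746 195.33343475]
nib top->scene [379.21681659 203.94301691] [379.25812982 204.58339854]
nibtop [[0.5192, -0.1096, 0.055], [0.5187, -0.1084, 0.06]]
collar [[0.5053, -0.1033, 0.055], [0.5049, -0.1022, 0.06]]
[ 0.5051 -0.1051  0.077 ] [ 0.5054 -0.1044  0.0769]
[ 0.5043 -0.1029  0.079 ] [ 0.504  -0.1035  0.0791]
-0.104 [[379.49, 207.39], [380.09, 203.21], [380.7, 198.98]] [[401.4, 194.98], [402.59, 194.57], [403.81, 194.15]]
-0.102 [[378.76, 207.46], [379.36, 203.27], [379.96, 199.04]] [[400.54, 194.97], [401.72, 194.56], [402.93, 194.14]]
-0.1 [[378.03, 207.53], [378.62, 203.34], [379.22, 199.11]] [[399.67, 194.97], [400.84, 194.55], [402.04, 194.13]]
```

```bash
cat > k.py <<'E'
from h import *
def skirt():
    g=r.capture("scene").max(2).astype(float); p=r.get_state()["tcp_pos"]
    u0,v0=proj("scene",p-[0,0,.02]).astype(int); vb=[]
    for u in range(u0-3,u0+4):
        col=g[v0-4:v0+16,u]; i=np.where(col>120)[0][0]; vb.append(v0-4+i-1+(120-col[i-1])/(col[i]-col[i-1]))
    print(p.round(4),"vbot",np.round(vb,2)); return p
E
python3 - <<'E'
from k import *
for i in range(4): p=skirt()
yaw=np.radians(r.get_state()["eef_rot"][2]+180)
for dx in(0,.0035,.007):
    for dz in(.0215,.0225):
        c=p+dx*np.array([np.cos(yaw),np.sin(yaw),0])-[0,0,dz]; a=np.linspace(0,2*np.pi,73)
        print(dx,dz,max(proj("scene",c+[.024*np.cos(k),.024*np.sin(k),0])[1] for k in a))
sh([.5,-.05,.165],162)
E
```

```text
[0.4189 0.229  0.1632] vbot [209.64 209.64 209.63 209.64 209.65 209.64 209.64]
[0.4185 0.2289 0.1629] vbot [209.71 210.49 210.47 210.47 210.48 210.48 210.36]
[0.4183 0.2289 0.1629] vbot [210.49 210.51 210.65 210.64 210.64 210.65 210.61]
[0.4183 0.229  0.1629] vbot [210.49 210.52 210.65 210.64 210.65 210.64 210.62]
0 0.0215 210.46573617595058
0 0.0225 210.8831271391304
0.0035 0.0215 209.64927862713824
0.0035 0.0225 210.06581438725556
0.007 0.0215 208.83767887868348
0.007 0.0225 209.25336143341923
t 6.55 tcp [0.4183 0.229  0.1629] rot [-1.7992e+02 -6.0000e-02  1.6858e+02] F [ 0.5 -0.5 -0.5] w 0.0134 gf 35.0 q [  52.4    4.9  -28.8   -0.   -56.4 -153.8]
shares [-0.2706 -0.5147 -0.0036] turn 0.0766
```

Settled, the knob's axis sits about 3 mm ahead of the TCP towards the pointer. Both views agree on this. The spindle is at (0.505,-0.104) with its flat at about -19°, so the TCP goes to (0.502,-0.103) with tool yaw 161°.

play_rows --rows '[[[1, -0.015, -0.03, 0, 0.005], [1, -0.045, -0.09, 0, 0.015], [1, -0.08, -0.155, 0, 0.03], [1, -0.115, -0.22, 0, 0.045], [1, -0.15, -0.285, 0, 0.055], [1, -0.185, -0.35, 0, 0.065], [1, -0.215, -0.41, 0, 0.072], [1, -0.24, -0.45, 0, 0.076]]]'

```text
time_s: 7.22
tcp_pos: [0.4916, -0.0171, 0.1633]
eef_rot: [-180.0, -0.1, 162.0]
contact_force: [0.6, -0.4, -1.0]
gripper_width: 0.0137
gripper_force: 35.0
```

```bash
python3 -c "
from h import *
sh([.5022,-.1032,.14],161)"
```

```text
t 7.22 tcp [ 0.4916 -0.0171  0.1633] rot [-1.7996e+02 -6.0000e-02  1.6199e+02] F [ 0.6 -0.4 -1. ] w 0.0137 gf 35.0 q [  21.     6.3  -27.1   -0.   -56.6 -129. ]
shares [-0.0735 -0.1572  0.0466] turn 0.0115
```

play_rows --rows '[[[1, -0.02, -0.05, 0.005, 0.003], [1, -0.04, -0.09, 0.01, 0.006], [1, -0.055, -0.12, 0.02, 0.009], [1, -0.066, -0.14, 0.03, 0.0115], [1, -0.0735, -0.155, 0.04, 0.0115], [1, -0.0735, -0.157, 0.046, 0.0115], [1, -0.0735, -0.157, 0.0466, 0.0115], [1, -0.0735, -0.157, 0.0466, 0.0115]]]'

```text
time_s: 7.88
tcp_pos: [0.5027, -0.1003, 0.1402]
eef_rot: [-180.0, -0.0, 161.1]
contact_force: [-0.2, -1.1, -0.7]
gripper_width: 0.0136
gripper_force: 35.0
```

```bash
python3 -c "
from h import *
r.capture('scene'); r.capture('scene'); r.capture('scene'); im=cap('scene','s5')
sh([.5022,-.1032,.106],161)
u,v=proj('scene',[.505,-.104,.09]).astype(int); print(u,v)
cv2.imwrite('pics/c5.png',cv2.resize(im[v-50:v+40,u-60:u+60,::-1],(800,600),interpolation=2))"
```

```text
t 8.08 tcp [ 0.5031 -0.1002  0.1409] rot [1.7998e+02 3.0000e-02 1.6113e+02] F [0.5 0.7 0.4] w 0.0137 gf 35.0 q [  10.7    9.6  -26.4    0.   -53.9 -119.6]
shares [-0.0002 -0.0063  0.0698] turn 0.0015
381 195
```

View pics/c5.png

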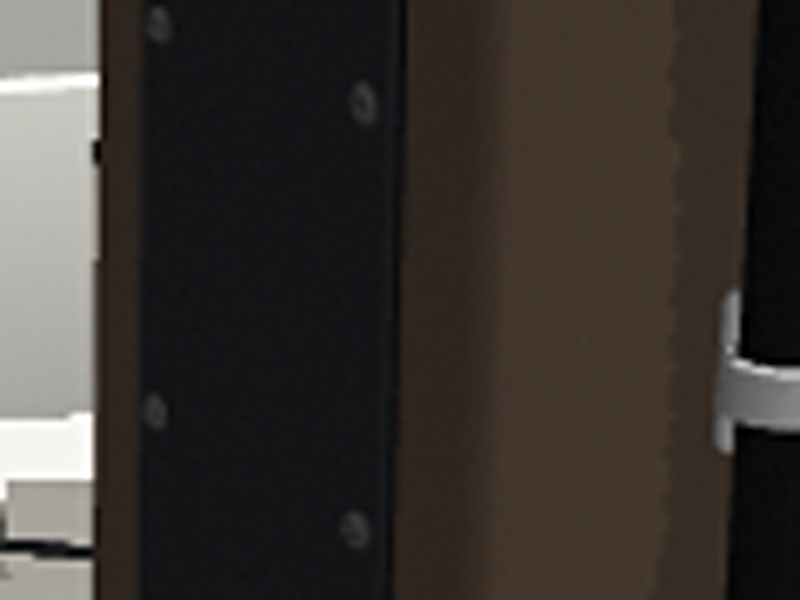

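The arm hides the spindle here, so I'll fit the knob by force: first align, then lower in small steps.

play_rows --rows '[[[1, 0, -0.003, 0.005, 0.001], [1, 0, -0.006, 0.015, 0.0015], [1, 0, -0.006, 0.03, 0.0015], [1, 0, -0.006, 0.045, 0.0015], [1, 0, -0.006, 0.058, 0.0015], [1, 0, -0.006, 0.064, 0.0015], [1, 0, -0.006, 0.066, 0.0015], [1, 0, -0.006, 0.066, 0.0015]]]'

```text
time_s: 8.75
tcp_pos: [0.5018, -0.1037, 0.1071]
eef_rot: [-180.0, -0.0, 160.9]
contact_force: [-0.4, -0.1, -0.2]
gripper_width: 0.0138
gripper_force: 35.0
```

```bash
python3 -c "
from h import *
r.capture('top');r.capture('top')
sh([.5022,-.1032,.10],161)"
```

```text
t 8.85 tcp [ 0.5021 -0.1037  0.1077] rot [-1.8000e+02  1.0000e-02  1.6094e+02] F [ 0.   0.1 -0. ] w 0.0135 gf 35.0 q [  10.3   11.9  -28.8    0.   -49.4 -119.4]
shares [0.0002 0.0009 0.0154] turn -0.0007
```

play_rows --rows '[[[1, 0, 0.001, 0.003, 0], [1, 0, 0.001, 0.006, 0], [1, 0, 0.001, 0.009, 0], [1, 0, 0.001, 0.012, 0], [1, 0, 0.001, 0.014, 0], [1, 0, 0.001, 0.016, 0], [1, 0, 0.001, 0.018, 0], [1, 0, 0.001, 0.018, 0]]]'

```text
time_s: 9.52
tcp_pos: [0.502, -0.1032, 0.0983]
eef_rot: [-180.0, -0.0, 160.9]
contact_force: [0.2, 0.4, -1.0]
gripper_width: 0.0138
gripper_force: 35.0
```

```bash
python3 -c "
from h import *
sh([.5022,-.1032,.10],161); print(r.get_state()['moment'])"
```

```text
t 9.52 tcp [ 0.502  -0.1032  0.0983] rot [-1.7999e+02 -2.0000e-02  1.6093e+02] F [ 0.2  0.4 -1. ] w 0.0138 gf 35.0 q [  10.4   12.5  -29.4   -0.   -48.1 -119.4]
shares [-0.0004  0.0002 -0.0033] turn -0.0008
[-0.00512403  0.01645684  0.01929544]
```

No force 4 mm below the tip, so the bore has taken the spindle. I'll continue down.

play_rows --rows '[[[1, 0, 0, 0.003, 0], [1, 0, 0, 0.006, 0], [1, 0, 0, 0.009, 0], [1, 0, 0, 0.012, 0], [1, 0, 0, 0.015, 0], [1, 0, 0, 0.018, 0], [1, 0, 0, 0.02, 0], [1, 0, 0, 0.02, 0]]]'

```text
time_s: 10.18
tcp_pos: [0.502, -0.1032, 0.0883]
eef_rot: [-180.0, -0.0, 160.9]
contact_force: [-0.4, -0.4, -0.3]
gripper_width: 0.0135
gripper_force: 35.0
```

```bash
python3 -c "
from h import *
sh([.5022,-.1032,.0795],161); print(r.get_state()['moment'])"
```

```text
t 10.18 tcp [ 0.502  -0.1032  0.0883] rot [-1.7999e+02 -2.0000e-02  1.6094e+02] F [-0.4 -0.4 -0.3] w 0.0135 gf 35.0 q [  10.4   13.3  -30.    -0.   -46.7 -119.4]
shares [-0.0004  0.0001  0.0176] turn -0.0007
[-0.13041145 -0.02147773  0.01490384]
```

play_rows --rows '[[[1, 0, 0, 0.002, 0], [1, 0, 0, 0.004, 0], [1, 0, 0, 0.006, 0], [1, 0, 0, 0.007, 0], [1, 0, 0, 0.008, 0], [1, 0, 0, 0.009, 0], [1, 0, 0, 0.01, 0], [1, 0, 0, 0.01, 0]]]' --squeeze 50

```text
time_s: 10.85
tcp_pos: [0.5022, -0.1033, 0.0839]
eef_rot: [-180.0, 0.0, 160.9]
contact_force: [-2.5, -0.2, 5.1]
gripper_width: 0.0134
gripper_force: 50.0
```

```bash
python3 -c "
from h import *
sh([.5022,-.1032,.0795],161); print(r.get_state()['moment'])"
```

```text
t 10.85 tcp [ 0.5022 -0.1033  0.0839] rot [-1.8000e+02  2.0000e-02  1.6095e+02] F [-2.5 -0.2  5.1] w 0.0134 gf 50.0 q [  10.4   13.6  -30.3    0.   -46.1 -119.4]
shares [0.     0.0001 0.0088] turn -0.0006
[-0.03231228  0.8836826   0.01292833]
```

play_rows --rows '[[[1, 0, 0, 0.0015, 0], [1, 0, 0, 0.003, 0], [1, 0, 0, 0.0045, 0], [1, 0, 0, 0.006, 0], [1, 0, 0, 0.007, 0], [1, 0, 0, 0.008, 0], [1, 0, 0, 0.009, 0], [1, 0, 0, 0.009, 0]]]'

```text
time_s: 11.52
tcp_pos: [0.5023, -0.1033, 0.0798]
eef_rot: [-180.0, 0.0, 161.0]
contact_force: [-2.5, -0.0, 9.1]
gripper_width: 0.0138
gripper_force: 50.0
```

```bash
python3 -c "
from h import *
sh([.5022,-.1032,.0795],161); print(r.get_state()['moment'])"
```

```text
t 11.52 tcp [ 0.5023 -0.1033  0.0798] rot [-1.8000e+02  3.0000e-02  1.6095e+02] F [-2.5 -0.   9.1] w 0.0138 gf 50.0 q [  10.4   13.9  -30.6    0.   -45.5 -119.4]
shares [0.0002 0.0001 0.0006] turn -0.0005
[0.13769258 1.41120009 0.00608595]
```

Force is 9.1 N and still climbing along the spring (12 N at the stop), so there is a little more travel left.

play_rows --rows '[[[1, 0, 0, 0.001, 0], [1, 0, 0, 0.002, 0], [1, 0, 0, 0.003, 0], [1, 0, 0, 0.004, 0], [1, 0, 0, 0.005, 0], [1, 0, 0, 0.005, 0], [1, 0, 0, 0.005, 0], [1, 0, 0, 0.005, 0]]]'

```text
time_s: 12.18
tcp_pos: [0.5025, -0.1034, 0.0788]
eef_rot: [-180.0, 0.1, 161.0]
contact_force: [-9.3, 2.5, 24.8]
gripper_width: 0.0134
gripper_force: 50.0
```

```bash
python3 -c "
from h import *
sh([.5022,-.1032,.0795],161); print(r.get_state()['moment'])"
```

```text
t 12.18 tcp [ 0.5025 -0.1034  0.0788] rot [-1.8000e+02  9.0000e-02  1.6099e+02] F [-9.3  2.5 24.8] w 0.0134 gf 50.0 q [ 1.040e+01  1.400e+01 -3.070e+01  1.000e-01 -4.530e+01 -1.194e+02]
shares [ 0.0007  0.0001 -0.0013] turn -0.0001
[0.84744736 3.36867613 0.04696976]
```

The force jumped to 25 N at 8–9 mm of travel, so the spindle is at its stop with the knob gripped at 50 N. I'm handing in.

```bash
python3 -c "
from h import *
sh([.5022,-.1032,.0795],161); print(r.close_job())"
```

```text
t 12.18 tcp [ 0.5025 -0.1034  0.0788] rot [-1.8000e+02  9.0000e-02  1.6099e+02] F [-9.3  2.5 24.8] w 0.0134 gf 50.0 q [ 1.040e+01  1.400e+01 -3.070e+01  1.000e-01 -4.530e+01 -1.194e+02]
shares [ 0.0007  0.0001 -0.0013] turn -0.0001
the job is handed in; nothing more can be done
None
```

I handed the job in at 12.2 s with the knob on the spindle, pressed to the stop (about 25 N down) and gripped at 50 N. The fit was judged by force and tool height because the arm hid the spindle from the camera, the hand-in returned no verdict, and I did no final camera check on the tin, jar and offcut, though no move went near them.

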